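# Press home the three housing studs of a repaired drill

## Robot

A 6-joint arm with a two-finger parallel gripper is mounted at the origin on the work surface. World frame = base frame: x ahead of the robot, y to its left, z up, the work surface at z = 0. Lengths are in m, angles in rad, forces in N, time in s.
With the tool pointing down it reaches from about 0.35 to 0.975 m from the base axis. Payload 4.9 kg.
Tool frame: the origin (TCP) lies between the finger pads; the fingertips stand 22 mm ahead of it and the grasp point (between the pads) lies 3 mm ahead of it; z points along the fingers, y is the line along which they close (so a half turn about z gives the same grasp; the last joint's range is limited). The gripper opens to 85 mm and grips with 20 to 120 N. Pads are 22 mm wide; open, the fingers measure 114 mm over their backs; the gripper's body (76 mm by 85 mm) begins 54 mm behind the grasp point. The pads swing forward as they close: fully open they stand 13 mm farther back than shut.
Start: joints at [-1.31, 0.053, 1.613, -0, 1.476, -0.119], TCP at [0.232, -0.58, 0.253] pointing down, gripper open.
Joint ranges: [-3.01, 3.01], [-1.01, 2.22], [0.06, 2.58], [-1.02, 4.17], [0.09, 2.62], [-3.14, 3.14]. Speed limits (rad/s): [2.57, 2.57, 3.14, 3.14, 3.14, 3.14].

## Interface

Orientations are given as a unit quaternion [w, x, y, z].
In Python, from plant import state, grab_frame, get_calibration, job_done, recognise, regions_of gives the robot as it stands.
- The arm moves only by the tool apply_moves, never from a script. Its argument "targets" is a list of rows, each an object with "translation": the shift along the tool's x, y, z normalised to -1 to 1, where 1 is 100 mm, a list of three; "twist": the turn about the tool's z normalised to -1 to 1, where 1 is 0.1 rad; "hand": the opening, from 0 (shut) to 1 (fully open). A call has 1 to 8 rows; each row shifts and turns the commanded pose from where the row before left it, along the tool's axes as they then stand; what a row does not reach is not made up. A row lasts 1/10 s, in which the tool goes at most 50 mm and 8.59 degrees, less where a joint would pass 70% of its speed; a pose out of reach is approached as far as the arm can. A call with a number of a shift or a turn outside -1 to 1 is refused whole. A call with a gripper value outside its range is refused whole. The fingers move at their own pace and stop on an object; the grip force is fixed at half the most. Time passes only in rows, so rows that do not move let the fingers close. It gives the time, the measured TCP pose, the force, the opening and the grip force at its end, in the units of the state.
- state(): the state, without advancing time (a new reading comes with each control period).
- grab_frame(name): name is "scene" or "side" or "wrist"; returns the picture (400x640x3 uint8, red, green, blue); there is no depth.
- get_calibration(name): a dict with "camera_matrix" (3x3 intrinsics, pixels), "D" ([k1, k2, p1, p2, k3] as OpenCV has them; the pictures are not rectified), "pose" (4x4, takes a point from camera to world coordinates). Camera axes: x right, y up, looking along -z (the intrinsics and any distortion apply to the point x, -y, -z); pixel columns grow to the right and rows downward; lengths in m; the calibration is good to about 2 mm. A picture is of the moment at which its call begins: read the wrist's pose just before it. get_calibration takes no time and is no camera call; for the wrist camera it gives the pose at the moment of the call.
- job_done(): hands the job in; it is judged then, once.
Trained networks look in the newest picture that a camera, given by its name, has taken for a name from the list of things; names that differ only in an ending like _2 or _b are one class to them, and where a whole thing is asked for, a point or a joint stands for the part that bears it (a point fixed in the world has none). Each returns a list of dicts, best first, with "score" (0 to 1); they miss things now and then, are a little off and sometimes report something else, mostly with a low value. They report only what shows in the picture. A call takes as long as a camera call.
- recognise(camera, query): "point" ([x, y, z] in m, in world coordinates, good to about 4 mm: the middle of the surface that is visible of it).
- regions_of(camera, query): "pixels" (400x640 bool, what is visible of it).
The state is a dict: "time": time; "joint_pos": joint angles; "joint_vel": joint speeds; "joint_efforts": joint torques, N m; "tool_pos": TCP position; "tool_rot": TCP orientation; "contact_force": force on the tool from outside, world axes, zero at the start; "ft_torque": the same for the moment, N m; "gripper_width": opening from 0.0 (shut) to 1.0 (fully open); "grasp_force": force on a finger pad.
Only numpy, scipy, OpenCV 4.12 (cv2) and the standard library are available. Lean on these libraries where they do the work, as an engineer would, in place of code of your own. Each camera call takes 0.05 s, during which the arm holds its last target. There are 200 camera calls.

## Task

The repaired cordless drill lying on the bench is being closed up, but the three steel studs in its shell still stand proud. With the fingertips press each stud lightly down until it is home, one after another: first the one at the chuck end, then the one at the elbow where barrel and handle meet, and last the one at the battery foot. Do not pick up or shift the drill, and leave the other things on the bench alone.

Things in the scene. Friction and masses are not known exactly. Their poses are not given: they have to be found in the camera images.
- drill: Green and black cordless drill, 1.1 kg, loose on its side, turned any way round. Origin on the bench under its middle; x runs along the barrel to the chuck, y from battery foot to barrel, z up. Barrel along y 75 mm, 64 wide, x -75 to 40, chuck to x 108, top 64 mm high; handle at x -40; battery foot x -80 to 30, y -104 to -50, 64 mm high. Three bosses, 66 mm high, carry the studs.
- chuck_tip (a point): Tip of the drill's chuck, on the barrel's axis, 32 mm above the bench.
- stud_nose (a joint): Travel of the stud at the chuck end of the barrel, in m: 0 = flange 10 mm clear of its boss, 0.010 = home, flange resting on the boss; grows downwards. Starts between 0 and 0.003. Slides at about 3 N and stays down when let go. Once home, its sprung head starts to yield at 4 N and gives 3 N per mm for 4 mm (not counted in this value), then is solid.
- stud_nose_top (a point): Steel stud with a flange at its foot and a round sprung head 22 mm across, 6 mm thick; slides vertically, stays where it is left. This point is the centre of its top face. The stud is at the chuck end of the barrel, at x 22, y 75 mm in the drill's frame; its top is 90 mm above the bench at joint value 0 and 80 mm above it when home.
- stud_elbow (a joint): Travel of the stud at the elbow, the rear of the barrel where the handle joins it, in m: 0 = flange 10 mm clear of its boss, 0.010 = home, flange resting on the boss; grows downwards. Starts between 0 and 0.003. Slides at about 3 N and stays down when let go. Once home, its sprung head starts to yield at 4 N and gives 3 N per mm for 4 mm (not counted in this value), then is solid.
- stud_elbow_top (a point): Steel stud with a flange at its foot and a round sprung head 22 mm across, 6 mm thick; slides vertically, stays where it is left. This point is the centre of its top face. The stud is at the elbow, the rear of the barrel where the handle joins it, at x -45, y 75 mm in the drill's frame; its top is 90 mm above the bench at joint value 0 and 80 mm above it when home.
- stud_foot (a joint): Travel of the stud at the battery foot of the handle, in m: 0 = flange 10 mm clear of its boss, 0.010 = home, flange resting on the boss; grows downwards. Starts between 0 and 0.003. Slides at about 3 N and stays down when let go. Once home, its sprung head starts to yield at 4 N and gives 3 N per mm for 4 mm (not counted in this value), then is solid.
- stud_foot_top (a point): Steel stud with a flange at its foot and a round sprung head 22 mm across, 6 mm thick; slides vertically, stays where it is left. This point is the centre of its top face. The stud is at the battery foot of the handle, at x -25, y -72 mm in the drill's frame; its top is 90 mm above the bench at joint value 0 and 80 mm above it when home.
- jar: Small clear jar with a steel cap, 48 mm across, 48 mm high, standing loose in the corner between barrel and handle. Origin at the centre of its underside. A bystander.
- screwdriver: Screwdriver with a blue handle, 190 mm long, under 40 mm high, lying loose behind the drill's handle. Origin under it, at the bench. A bystander.
- hexkey: Yellow T-handled hex key, 112 mm across the handle and 125 mm long, 22 mm high, lying loose beside the barrel. Origin under the middle of its handle. A bystander.
- motor: Spare motor armature, steel core 45 x 38 x 38 mm with copper ends and a thin shaft, lying loose beyond the battery foot. Origin under its middle. A bystander.

How it is judged:
On the way, in this order (a step that is already met when the one before it is completed fails the run):
1. the stud at the chuck end of the barrel is pressed home (value of joint stud_nose above 0.0075 m), for 0.1 s.
2. the stud at the elbow, the rear of the barrel where the handle joins it is pressed home (value of joint stud_elbow above 0.0075 m), for 0.1 s.
3. the stud at the battery foot of the handle is pressed home (value of joint stud_foot above 0.0075 m), for 0.1 s.
At the end, for the whole second after the job is handed in: All three studs are home (within 2.5 mm of seated), the drill lies flat and at rest within 20 mm of where it lay (chuck tip within 30 mm), and every other thing is within 25 mm of where it lay (value of joint each of stud_nose, stud_elbow, stud_foot above 0.0075 m and distance of drill from where it was at the start of the episode below 0.02 m and distance of chuck_tip from where it was at the start of the episode below 0.03 m and linear speed of drill below 0.01 m/s and height (world z) of drill below 0.008 m and angle between drill's own z axis and vertical below 0.1 rad and distance of each of jar, screwdriver, hexkey, motor from where it was at the start of the episode below 0.025 m); the robot touches nothing.
It fails at once if the elbow stud is pressed down (beyond 5.5 mm) before the chuck-end stud is home (value of joint stud_elbow above 0.0055 m and value of joint stud_nose below 0.0065 m).
It fails at once if the foot stud is pressed down (beyond 5.5 mm) before the chuck-end and elbow studs are home (value of joint stud_foot above 0.0055 m and value of joint any of stud_elbow, stud_nose below 0.0065 m).
It fails at once if the fingers press the drill or a stud with more than 25 N, or the arm or gripper's body presses on it at all (contact force between the fingers and drill above 25 N or contact force between the arm and drill above 3 N).
It fails at once if the drill is lifted (10 mm), tipped or shifted (20 mm, chuck tip 30 mm) (height (world z) of drill above 0.01 m or angle between drill's own z axis and vertical above 0.15 rad or not (distance of drill from where it was at the start of the episode below 0.02 m) or not (distance of chuck_tip from where it was at the start of the episode below 0.03 m)).
It fails at once if another thing on the bench is moved more than 25 mm or lifted (distance of any of jar, screwdriver, hexkey, motor from where it was at the start of the episode above 0.025 m).
It also fails if it takes over 48 s, if anything falls off the work surface, if the arm or the gripper's body presses on something with over 40 N, if the wrist force passes 120 N, or if a joint passes its speed limit or range.

## Working session

There is one attempt and no reset: what is moved stays moved. The work goes in short steps, Python scripts to look and compute and a tool call to move; the robot and the scene stay as the last step left them, time stands still between calls to the robot, and variables do not carry over. Pictures are saved under pics/ and viewed, at most 10 in all, crops included, and the job is handed in when it is done.

Besides the shell and the picture viewer there is one more tool, called after "Emit:" as name(argument=value, ...), one argument or row to a line, values as JSON. apply_moves: Moves the arm, as the interface text tells. Its arguments: {"type":"object","properties":{"targets":{"type":"array"}},"required":["targets"]}

```bash
mkdir -p pics; python3 - <<'E'
from plant import *
import cv2,numpy as np
for c in ["scene","side"]:
    im=grab_frame(c); cv2.imwrite(f"pics/{c}0.png",im[:,:,::-1])
    for n in ["stud_nose_top","stud_elbow_top","stud_foot_top","drill","chuck_tip","jar"]:
        print(c,n,[(np.round(d["point"],4).tolist(),round(d["score"],2)) for d in recognise(c,n)[:4]])
s=state();print({k:np.round(v,4).tolist() for k,v in s.items()})
E
```

```text
scene stud_nose_top [([0.4757, 0.0336, 0.0862], 0.6)]
scene stud_elbow_top [([0.4868, -0.0263, 0.0866], 0.54)]
scene stud_foot_top [([0.6277, 0.018, 0.0883], 0.72)]
scene drill [([0.5582, -0.0197, 0.0521], 0.6)]
scene chuck_tip [([0.5593, -0.0208, 0.0557], 0.87)]
scene jar [([0.5507, 0.0757, 0.0386], 0.58)]
side stud_nose_top [([0.4729, 0.0412, 0.0901], 0.49)]
side stud_elbow_top [([0.4845, -0.0264, 0.0853], 0.47)]
side stud_foot_top [([0.6252, 0.0148, 0.095], 0.51)]
side drill [([0.5384, -0.0268, 0.0526], 0.82), ([0.6951, 0.0708, 0.0364], 0.64)]
side chuck_tip [([0.5417, -0.0272, 0.0566], 0.94)]
side jar [([0.539, 0.0718, 0.0382], 0.97)]
{'time': 0.7, 'joint_pos': [-1.31, 0.0527, 1.6129, -0.0, 1.476, -0.119], 'joint_vel': [-0.0004, 0.0004, 0.0025, 0.0003, -0.0008, 0.0004], 'joint_efforts': [-0.0002, -39.3555, -37.0365, -0.0001, 0.0004, 0.0], 'tool_pos': [0.2317, -0.5805, 0.2533], 'tool_rot': [0.0, 0.982, 0.1888, -0.0], 'contact_force': [-0.0754, 1.6309, 0.8606], 'ft_torque': [-0.0008, 0.0273, -0.0053], 'grasp_force': 0.0, 'gripper_width': 0.9999}
```

View pics/scene0.png

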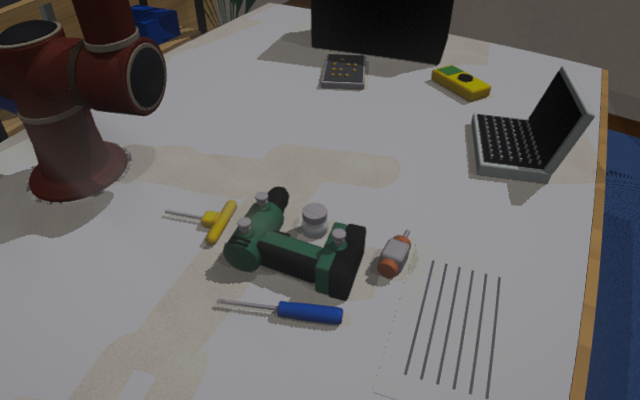

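View pics/side0.png

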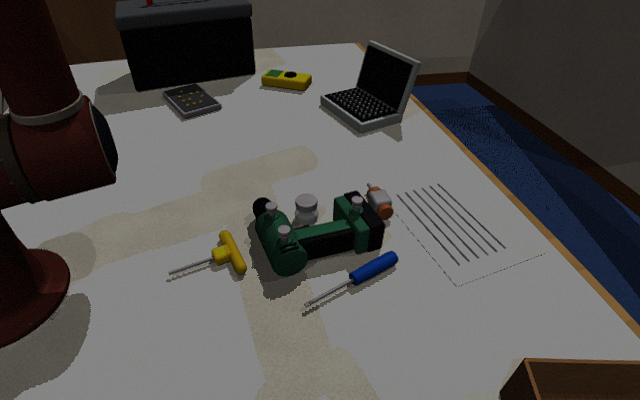

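```bash
cat > h.py <<'E'
from plant import *
import cv2,numpy as np
from scipy.spatial.transform import Rotation as R
def proj(c,P):
    k=get_calibration(c);M=np.linalg.inv(np.array(k["pose"]))
    p=(M@np.c_[P,np.ones(len(P))].T)[:3].T*[1,-1,-1]
    return cv2.projectPoints(p,np.zeros(3),np.zeros(3),np.array(k["camera_matrix"]),np.array(k["D"]))[0][:,0]
def ray(c,uv):
    k=get_calibration(c);T=np.array(k["pose"])
    n=cv2.undistortPoints(np.array([[uv]],float),np.array(k["camera_matrix"]),np.array(k["D"]))[0,0]
    return T[:3,3],T[:3,:3]@np.array([n[0],-n[1],-1])
def atz(c,uv,z):
    o,d=ray(c,uv);return o+d*(z-o[2])/d[2]
E
python3 - <<'E'
from h import *
for c in ["scene","side"]:
    grab_frame(c)
    print(c,np.round(get_calibration(c)["pose"],3).tolist())
    for n in ["nose","elbow","foot"]:
        r=regions_of(c,f"stud_{n}_top")
        for d in r[:2]:
            y,x=np.nonzero(d["pixels"]);
            print(n,round(d["score"],2),len(x),x.mean().round(1),y.mean().round(1),x.min(),x.max(),y.min(),y.max())
E
```

```text
scene [[0.874, -0.319, 0.367, 0.827], [0.487, 0.579, -0.655, -0.413], [-0.004, 0.751, 0.661, 0.558], [0.0, 0.0, 0.0, 1.0]]
nose 0.67 98 261.4 196.7 256 267 192 201
elbow 0.69 836 314.7 220.8 302 328 203 238
elbow 0.56 108 243.8 222.6 238 250 218 227
side [[0.973, 0.138, -0.183, 0.427], [-0.229, 0.622, -0.748, -0.48], [0.011, 0.77, 0.637, 0.517], [0.0, 0.0, 0.0, 1.0]]
nose 0.56 111 270.8 205.8 265 277 201 211
foot 0.52 100 357.1 199.6 351 363 195 204
foot 0.4 119 283.7 229.0 278 290 224 234
```

```bash
python3 - <<'E'
from h import *
from scipy.optimize import least_squares
L=np.array([[.022,.075],[-.045,.075],[-.025,-.072]])
ob={"scene":[(261.4,196.7),(243.8,222.6),(339,235)],"side":[(270.8,205.8),(283.7,229),(357.1,199.6)]}
def P(q):
    c,s=np.cos(q[2]),np.sin(q[2])
    return np.c_[L@np.array([[c,s],[-s,c]])+q[:2], q[3:6]]
f=lambda q:np.r_[np.concatenate([(proj(c,P(q)-[0,0,.002])-ob[c]).ravel() for c in ob]),(q[3:6]-.0885)/.001]
r=least_squares(f,[.55,0,1.74,.088,.088,.088])
print(r.x.round(4),r.fun.round(1)); print(P(r.x).round(4))
# rec points fit
s=state();print(R.from_quat(np.roll(s["tool_rot"],-1)).as_matrix().round(4).tolist(),s["contact_force"],s["time"])
E
```

```text
[0.5476 0.0282 1.7597 0.0879 0.0884 0.0883] [-0.7 -0.2 -0.4  0.  -0.7 -0.1  0.5 -1.1  0.7 -0.3  0.3 -0.4 -0.6 -0.1
 -0.2]
[[ 0.4699  0.0358  0.0879]
 [ 0.4824 -0.03    0.0884]
 [ 0.6231  0.0172  0.0883]]
[[0.9288, 0.3707, 0.0], [0.3707, -0.9288, 0.0], [0.0, -0.0, -1.0]] [-0.21728601  0.25941919 -0.86452893] 1.1
```

Emit:
apply_moves(
  targets=[
    {"translation":[0.3,-0.32,0],"twist":0,"hand":0},
    {"translation":[0.3,-0.32,0],"twist":0,"hand":0},
    {"translation":[0.3,-0.32,0],"twist":0,"hand":0},
    {"translation":[0.3,-0.32,0],"twist":0,"hand":0},
    {"translation":[0.3,-0.32,0],"twist":0,"hand":0},
    {"translation":[0.3,-0.32,0],"twist":0,"hand":0},
    {"translation":[0.3,-0.32,0],"twist":0,"hand":0},
    {"translation":[0.3,-0.32,0],"twist":0,"hand":0},
  ],
)

```text
time: 1.9
tool_pos: [0.36, -0.2521, 0.2535]
tool_rot: [0.0, 0.982, 0.188, 0.0]
contact_force: [1.1, 0.1, 0.9]
gripper_width: 0.0
grasp_force: 0.0
```

Emit:
apply_moves(
  targets=[
    {"translation":[0.3,-0.32,0],"twist":0,"hand":0},
    {"translation":[0.3,-0.32,0],"twist":0,"hand":0},
    {"translation":[0.3,-0.32,0],"twist":0,"hand":0},
    {"translation":[0.3,-0.32,0],"twist":0,"hand":0},
    {"translation":[0.3,-0.32,0],"twist":0,"hand":0},
    {"translation":[0.3,-0.32,0],"twist":0,"hand":0},
    {"translation":[0.3,-0.32,0],"twist":0,"hand":0},
    {"translation":[0,0,0],"twist":0,"hand":0},
  ],
)

```text
time: 2.7
tool_pos: [0.4724, 0.0362, 0.2535]
tool_rot: [-0.001, 0.981, 0.192, 0.0]
contact_force: [-0.6, -0.7, 0.5]
gripper_width: -0.004
grasp_force: 0.0
```

```bash
python3 - <<'E'
from h import *
im=grab_frame("wrist");cv2.imwrite("pics/w1.png",im[:,:,::-1])
s=state();print({k:np.round(v,4).tolist() for k,v in s.items()})
print(np.round(get_calibration("wrist")["pose"],3).tolist())
print(proj("wrist",np.array([[ 0.4699,0.0358,.088],[0.4824,-.03,.088],[.6231,.0172,.088]])))
for n in ["nose","elbow","foot"]:
    for d in regions_of("wrist",f"stud_{n}_top")[:3]:
        y,x=np.nonzero(d["pixels"]);print(n,round(d["score"],2),len(x),x.mean().round(1),y.mean().round(1),x.min(),x.max(),y.min(),y.max())
E
```

```text
{'time': 2.75, 'joint_pos': [-0.085, -0.3243, 1.9538, -0.0001, 1.5123, 1.1013], 'joint_vel': [-0.058, -0.0175, 0.0194, -0.016, 0.0063, -0.0122], 'joint_efforts': [1.445, -23.077, -37.6704, 0.1721, -0.0491, 0.0955], 'tool_pos': [0.4719, 0.0342, 0.2533], 'tool_rot': [-0.0, 0.9816, 0.1911, -0.0001], 'contact_force': [0.065, -0.6223, 0.0286], 'ft_torque': [-0.0106, -0.0182, -0.0422], 'grasp_force': 0.0, 'gripper_width': -0.0011}
[[0.376, 0.894, 0.245, 0.534], [-0.927, 0.363, 0.099, 0.059], [-0.001, -0.264, 0.964, 0.374], [0.0, 0.0, 0.0, 1.0]]
[[314.52904791 197.00204364]
 [383.46443053 210.45285684]
 [404.8004502   38.05604291]]
nose 0.63 409 313.2 195.6 302 324 185 207
elbow 0.97 391 381.5 210.1 371 392 200 221
foot 0.58 607 403.5 38.6 391 416 25 53
```

View pics/w1.png

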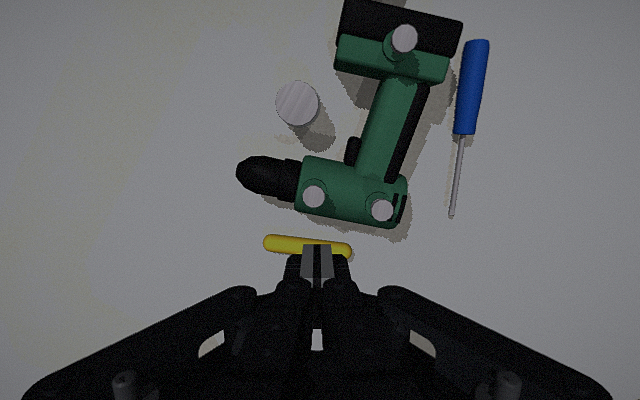

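The wrist view shows the nose stud at (313,196), elbow at (381,210) and foot at (404,39). All three are within 2 px of my fit, so I'm descending over the nose stud.

Emit:
apply_moves(
  targets=[
    {"translation":[0,-0.05,0.3],"twist":0,"hand":0},
    {"translation":[0,0,0.4],"twist":0,"hand":0},
    {"translation":[0,0,0.4],"twist":0,"hand":0},
    {"translation":[0,0,0.2],"twist":0,"hand":0},
    {"translation":[0,0,0],"twist":0,"hand":0},
    {"translation":[0,0,0],"twist":0,"hand":0},
  ],
)

```text
time: 3.5
tool_pos: [0.47, 0.0358, 0.1239]
tool_rot: [0.0, 0.982, 0.188, 0.0]
contact_force: [0.7, 1.0, -0.4]
gripper_width: -0.0
grasp_force: 0.0
```

Emit:
apply_moves(
  targets=[
    {"translation":[0,0,0.04],"twist":0,"hand":0},
    {"translation":[0,0,0.04],"twist":0,"hand":0},
    {"translation":[0,0,0.03],"twist":0,"hand":0},
    {"translation":[0,0,0.03],"twist":0,"hand":0},
    {"translation":[0,0,0],"twist":0,"hand":0},
  ],
)

```text
time: 4.0
tool_pos: [0.4699, 0.0369, 0.1092]
tool_rot: [0.0, 0.982, 0.189, 0.0]
contact_force: [0.6, 0.3, 0.1]
gripper_width: -0.001
grasp_force: 0.0
```

Emit:
apply_moves(
  targets=[
    {"translation":[0,0,0.02],"twist":0,"hand":0},
    {"translation":[0,0,0.02],"twist":0,"hand":0},
    {"translation":[0,0,0],"twist":0,"hand":0},
  ],
)

```text
time: 4.3
tool_pos: [0.47, 0.0369, 0.1053]
tool_rot: [0.0, 0.982, 0.189, 0.0]
contact_force: [0.3, -0.3, 1.1]
gripper_width: -0.003
grasp_force: 0.5
```

Emit:
apply_moves(
  targets=[
    {"translation":[0,0,0.02],"twist":0,"hand":0},
    {"translation":[0,0,0.01],"twist":0,"hand":0},
    {"translation":[0,0,0],"twist":0,"hand":0},
  ],
)

```text
time: 4.6
tool_pos: [0.47, 0.0369, 0.1022]
tool_rot: [-0.0, 0.982, 0.189, 0.0]
contact_force: [0.7, -0.5, 0.8]
gripper_width: -0.0
grasp_force: 0.6
```

Emit:
apply_moves(
  targets=[
    {"translation":[0,0,0.01],"twist":0,"hand":0},
    {"translation":[0,0,0],"twist":0,"hand":0},
  ],
)

```text
time: 4.8
tool_pos: [0.47, 0.0368, 0.1017]
tool_rot: [-0.0, 0.982, 0.189, 0.0]
contact_force: [-1.9, 1.4, 4.8]
gripper_width: 0.001
grasp_force: 2.4
```

```bash
python3 - <<'E'
from h import *
im=grab_frame("side");cv2.imwrite("pics/s1.png",cv2.resize(im[140:290,200:400,::-1],None,fx=4,fy=4,interpolation=cv2.INTER_CUBIC))
s=state();print(s["contact_force"],s["tool_pos"])
E
```

```text
[-1.38085023  0.40151137  5.11048424] [0.47003053 0.03684383 0.10170013]
```

View pics/s1.png

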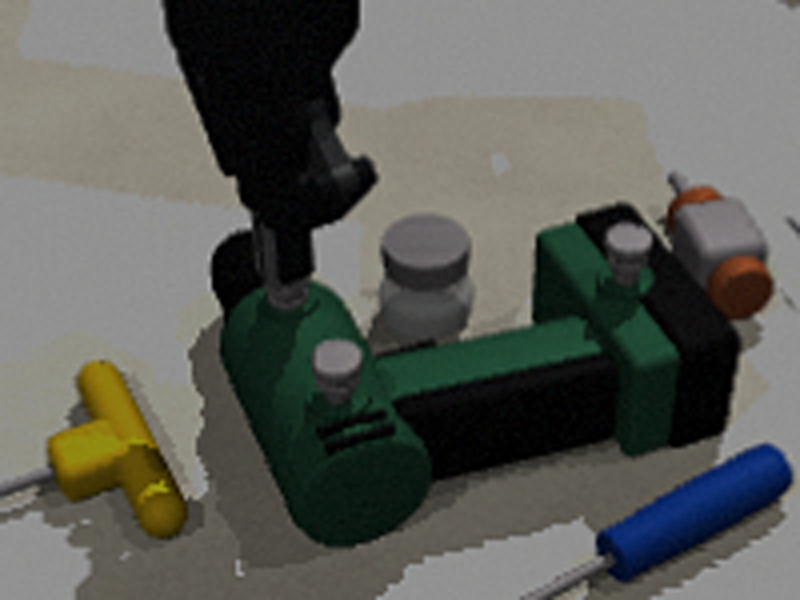

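The crop shows the nose stud pushed down on its boss under the fingertips. The elbow stud at (337,365) and foot stud at (628,245) are still proud, and the bystanders haven't moved. Next I'll lift off and do the elbow stud.

Emit:
apply_moves(
  targets=[
    {"translation":[0,0,-0.3],"twist":0,"hand":0},
    {"translation":[0,0,0],"twist":0,"hand":0},
    {"translation":[-0.06,0.33,0],"twist":0,"hand":0},
    {"translation":[-0.07,0.33,0],"twist":0,"hand":0},
    {"translation":[0,0,0],"twist":0,"hand":0},
    {"translation":[0,0,0],"twist":0,"hand":0},
  ],
)

```text
time: 5.45
tool_pos: [0.4817, -0.0295, 0.1303]
tool_rot: [-0.0, 0.982, 0.188, -0.001]
contact_force: [-0.6, 0.5, 0.8]
gripper_width: 0.001
grasp_force: 0.0
```

```bash
python3 - <<'E'
from h import *
s=state();print(s["contact_force"],s["tool_pos"])
im=grab_frame("wrist")
print(proj("wrist",np.array([[ 0.470,0.0365,.080],[0.482,-.029,.088],[.623,.018,.088]])))
for n in ["nose","elbow","foot"]:
    for d in regions_of("wrist",f"stud_{n}_top")[:3]:
        y,x=np.nonzero(d["pixels"]);print(n,round(d["score"],2),len(x),x.mean().round(1),y.mean().round(1),x.min(),x.max(),y.min(),y.max())
E
```

```text
[-0.57494647  0.54629106  0.76722287] [ 0.48170757 -0.02954138  0.13029336]
[[203.64418616 218.21888463]
 [317.33619125 244.98291438]
 [337.66084213 -74.33597047]]
nose 0.95 1139 199.7 214.5 180 219 197 233
elbow 0.82 752 311.8 235.0 294 331 222 252
elbow 0.33 5931 185.2 66.6 138 232 24 107
```

Emit:
apply_moves(
  targets=[
    {"translation":[0.01,-0.01,0.1],"twist":0,"hand":0},
    {"translation":[0,0,0.05],"twist":0,"hand":0},
    {"translation":[0,0,0.04],"twist":0,"hand":0},
    {"translation":[0,0,0.02],"twist":0,"hand":0},
    {"translation":[0,0,0.02],"twist":0,"hand":0},
    {"translation":[0,0,0.02],"twist":0,"hand":0},
    {"translation":[0,0,0],"twist":0,"hand":0},
  ],
)

```text
time: 6.35
tool_pos: [0.483, -0.028, 0.1063]
tool_rot: [0.0, 0.982, 0.189, 0.0]
contact_force: [-0.4, 0.2, -0.4]
gripper_width: -0.001
grasp_force: 0.0
```

Emit:
apply_moves(
  targets=[
    {"translation":[0,0,0.02],"twist":0,"hand":0},
    {"translation":[0,0,0.02],"twist":0,"hand":0},
    {"translation":[0,0,0],"twist":0,"hand":0},
    {"translation":[0,0,0],"twist":0,"hand":0},
  ],
)

```text
time: 6.75
tool_pos: [0.4829, -0.0281, 0.1022]
tool_rot: [0.0, 0.982, 0.189, 0.0]
contact_force: [-0.0, 0.3, 1.2]
gripper_width: 0.006
grasp_force: 0.3
```

Emit:
apply_moves(
  targets=[
    {"translation":[0,0,0.01],"twist":0,"hand":0},
    {"translation":[0,0,0],"twist":0,"hand":0},
  ],
)

```text
time: 6.95
tool_pos: [0.483, -0.0281, 0.1017]
tool_rot: [0.0, 0.982, 0.189, 0.0]
contact_force: [-1.2, 0.8, 5.1]
gripper_width: 0.001
grasp_force: 2.3
```

The elbow stud shows the same home signature: about 5 N at a tip height of 79.7 mm. Next is the foot stud.

Emit:
apply_moves(
  targets=[
    {"translation":[0,0,-0.3],"twist":0,"hand":0},
    {"translation":[0,0,0],"twist":0,"hand":0},
    {"translation":[0.37,0.02,0],"twist":0,"hand":0},
    {"translation":[0.37,0.02,0],"twist":0,"hand":0},
    {"translation":[0.37,0.02,0],"twist":0,"hand":0},
    {"translation":[0.37,0.02,0],"twist":0,"hand":0},
    {"translation":[0,0,0],"twist":0,"hand":0},
    {"translation":[0,0,0],"twist":0,"hand":0},
  ],
)

```text
time: 7.75
tool_pos: [0.6228, 0.0197, 0.1297]
tool_rot: [-0.0, 0.982, 0.189, -0.001]
contact_force: [-1.2, -0.3, -1.0]
gripper_width: 0.005
grasp_force: 0.0
```

```bash
python3 - <<'E'
from h import *
s=state();print(s["contact_force"],s["tool_pos"])
ims=grab_frame("side");cv2.imwrite("pics/s2.png",cv2.resize(ims[140:290,200:400,::-1],None,fx=4,fy=4,interpolation=cv2.INTER_CUBIC))
im=grab_frame("wrist")
print(proj("wrist",np.array([[.6235,.019,.088]])))
for d in regions_of("wrist","stud_foot_top")[:3]:
        y,x=np.nonzero(d["pixels"]);print(round(d["score"],2),len(x),x.mean().round(1),y.mean().round(1),x.min(),x.max(),y.min(),y.max())
E
```

```text
[-1.18974228 -0.28304192 -1.03128195] [0.62280671 0.01966705 0.12974546]
[[318.43942916 243.38078949]]
0.6 678 317.1 236.2 298 336 223 252
```

View pics/s2.png

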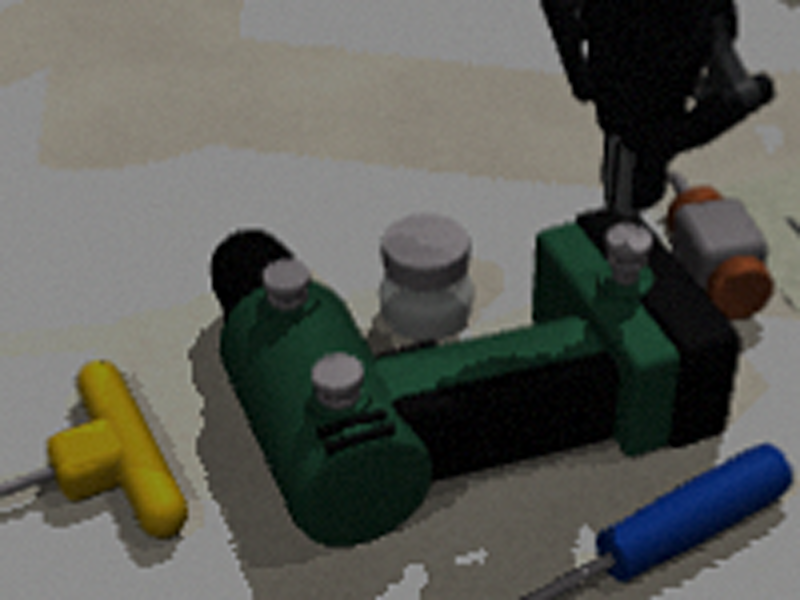

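The nose head (288,283) and elbow head (337,377) now sit low on their bosses and the drill hasn't moved. The fingers are over the foot stud at (628,245).

Emit:
apply_moves(
  targets=[
    {"translation":[0,0,0.1],"twist":0,"hand":0},
    {"translation":[0,0,0.05],"twist":0,"hand":0},
    {"translation":[0,0,0.04],"twist":0,"hand":0},
    {"translation":[0,0,0.02],"twist":0,"hand":0},
    {"translation":[0,0,0.02],"twist":0,"hand":0},
    {"translation":[0,0,0.02],"twist":0,"hand":0},
    {"translation":[0,0,0],"twist":0,"hand":0},
  ],
)

```text
time: 8.6
tool_pos: [0.6234, 0.0194, 0.1063]
tool_rot: [0.0, 0.982, 0.189, 0.0]
contact_force: [-0.5, -0.6, 0.7]
gripper_width: 0.001
grasp_force: 0.4
```

Emit:
apply_moves(
  targets=[
    {"translation":[0,0,0.02],"twist":0,"hand":0},
    {"translation":[0,0,0.02],"twist":0,"hand":0},
    {"translation":[0,0,0],"twist":0,"hand":0},
    {"translation":[0,0,0],"twist":0,"hand":0},
  ],
)

```text
time: 9.0
tool_pos: [0.6234, 0.0195, 0.1021]
tool_rot: [0.0, 0.982, 0.189, 0.0]
contact_force: [0.2, -0.1, 0.8]
gripper_width: -0.0
grasp_force: 0.4
```

Emit:
apply_moves(
  targets=[
    {"translation":[0,0,0.01],"twist":0,"hand":0},
    {"translation":[0,0,0],"twist":0,"hand":0},
  ],
)

```text
time: 9.2
tool_pos: [0.6235, 0.0195, 0.1018]
tool_rot: [0.0, 0.982, 0.189, 0.0]
contact_force: [-1.3, 0.0, 4.4]
gripper_width: -0.0
grasp_force: 2.3
```

Emit:
apply_moves(
  targets=[
    {"translation":[0,0,-0.3],"twist":0,"hand":0},
    {"translation":[0,0,-0.4],"twist":0,"hand":0},
    {"translation":[0,0,-0.4],"twist":0,"hand":0},
    {"translation":[0,0,-0.2],"twist":0,"hand":0},
    {"translation":[-0.4,0,0],"twist":0,"hand":0},
    {"translation":[-0.4,0,0],"twist":0,"hand":0},
    {"translation":[-0.4,0,0],"twist":0,"hand":0},
    {"translation":[0,0,0],"twist":0,"hand":0},
  ],
)

```text
time: 10.0
tool_pos: [0.5079, -0.0257, 0.2293]
tool_rot: [-0.0, 0.982, 0.188, -0.002]
contact_force: [0.6, 0.8, -0.9]
gripper_width: -0.001
grasp_force: 0.0
```

```bash
python3 - <<'E'
from h import *
ims=grab_frame("side");cv2.imwrite("pics/s3.png",cv2.resize(ims[140:290,200:400,::-1],None,fx=4,fy=4,interpolation=cv2.INTER_CUBIC))
E
```

```text
(no output)
```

View pics/s3.png

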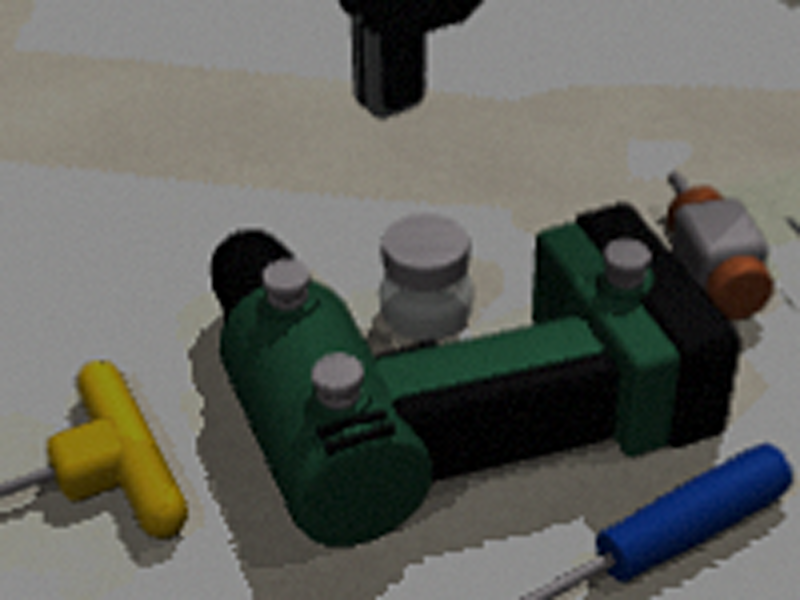

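All three heads, at (288,283), (337,378) and (627,260), are down. The drill and the other things are where they were, and the arm is clear.

```bash
python3 -c "
from plant import *
print(job_done())"
```

```text
the job is handed in; nothing more can be done
None
```

I pressed the studs home in order (chuck end, elbow, battery foot), each ending at about 4–5 N; the last picture shows all three down and nothing else moved, and I handed the job in at about 10 s (no verdict came back).

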